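Put the bottle-mouth gauge back in its own bore

ROBOT

A 7-joint arm with a two-finger parallel gripper is mounted at the origin on the work surface. World frame = base frame: x ahead of the robot, y to its left, z up, the work surface at z = 0. Lengths are in m, angles in degrees, forces in N, time in s.
With the tool pointing down it reaches from about 0.425 to 0.875 m from the base axis. Payload 4.7 kg.
Tool frame: the origin (TCP) lies on the mounting face of the last link; the fingertips stand 182 mm ahead of it and the grasp point (between the pads) lies 164 mm ahead of it; z points along the fingers, x is the direction in which the jaws open and shut, and the axes are right-handed (so a half turn about z gives the same grasp; the last joint's range is limited). The gripper opens to 87 mm and grips with 3 to 60 N. Pads are 19 mm wide; open, the fingers measure 117 mm over their backs; the gripper's body (75 mm by 190 mm) begins 51 mm behind the grasp point.
Start: joints at [-69.036, 18.392, -4.016, 83.108, 1.295, 78.541, -3.26], TCP at [0.224, 0.61, 0.405] pointing down, gripper open.
Joint ranges: [-163.93, 163.93], [-17.29, 119.83], [-79.2, 71.16], [3.27, 140.29], [-89.18, 269.18], [5.43, 117.66], [-154.24, 154.24]. Speed limits (degrees/s): [147.25, 147.25, 180, 180, 180, 180, 180].

INTERFACE

Orientations are given as [roll, pitch, yaw] about the fixed x, y, z axes, in that order (R = Rz(yaw) Ry(pitch) Rx(roll)).
In Python, from cell import status, cams, env, outline_of, landmark_of gives the robot as it stands. The module is installed in compiled form; this text tells all that it offers.
- The arm moves only by the tool jog_arm, never from a script. Its argument "rows" is a list of rows, each a list of 7 numbers: the closure, from 0 (fully open) to 1 (shut), then the shift along the tool's x, y, z in m, then the turn, a rotation vector about the tool's x, y, z in degrees. A call has 1 to 12 rows; each row shifts and turns the commanded pose from where the row before left it, along the tool's axes as they then stand; what a row does not reach is not made up. A row lasts 1/12 s, in which the tool goes at most 41.7 mm and 7.16 degrees, less where a joint would pass 70% of its speed; a pose out of reach is approached as far as the arm can. A call with a gripper value outside its range is refused whole. The fingers move at their own pace and stop on an object; "grip_force" is the grip in N (left out, the last holds). Time passes only in rows, so rows that do not move let the fingers close. It gives the time, the measured TCP pose, the force and the opening at its end, in the units of the state.
- status.get_obs(): the state, without advancing time (a new reading comes with each control period).
- cams.read_camera(name): name is "scene" or "top" or "wrist"; returns (picture, depth): 420x560x3 uint8, red, green, blue; 420x560 float32, m along the optical axis (not along the pixel's ray), 0 where there is no reading.
- cams.camera_params(name): a dict with "vfov" (degrees; the focal length in pixels is half the picture's height over the tangent of half this angle, whatever the lens; pixels are square), "cx", "cy" (the principal point, pixels), "k1" (the pictures are not rectified: a ray, as slopes to the right and down, at radius r is drawn at 1 + k1 r^2 times it, then the intrinsics apply), "eye" and "attitude" of the camera in the world. Camera axes: x right, y up, looking along -z (the intrinsics and any distortion apply to the point x, -y, -z); pixel columns grow to the right and rows downward; lengths in m; the calibration is good to about 2 mm. A picture is of the moment at which its call begins: read the wrist's pose just before it. camera_params takes no time and is no camera call; for the wrist camera it gives the pose at the moment of the call.
- env.sign_off(): hands the job in, once; it reports no verdict.
Trained networks look in the newest picture that a camera, given by its name, has taken for a name from the list of things; names that differ only in an ending like _2 or _b are one class to them, and where a whole thing is asked for, a point or a joint stands for the part that bears it (a point fixed in the world has none). Each returns a list of dicts, best first, with "conf" (0 to 1); they miss things now and then, are a little off and sometimes report something else, mostly with a low value. They report only what shows in the picture. A call takes as long as a camera call. They do not tell look-alikes from the thing itself.
- outline_of(camera, name): "pixels" (420x560 bool, what is visible of it) and "box" ([left, top, right, bottom] in pixels, round what is visible of it).
- landmark_of(camera, name): "position" ([row, column] in pixels: a listed point, or the origin of a listed thing).
The state is a dict: "time_s": time; "qpos": joint angles; "joint_velocities": joint speeds; "effort": joint torques, N m; "tool_pos": TCP position; "tool_rot": TCP orientation; "force": force on the tool from outside, world axes, zero at the start; "wrist_torque": the same for the moment, N m; "grip_width": finger opening in m.
Only numpy, scipy, OpenCV 4.12 (cv2) and the standard library are available. Lean on these libraries where they do the work, as an engineer would, in place of code of your own. Each camera call takes 0.05 s, during which the arm holds its last target. There are 200 camera calls.

TASK

Take the plug gauge that stands on the blue mat and put it away in the rack: upright in the one bore of the graded row that matches its diameter, fully home with its collar down on the strip, and let go. The strip has slid a little along its channel, so feel for the bore with a light touch and do not press hard on the rack. Leave the other two gauges, the bottle and the cup where they are.

Things in the scene. Friction and masses are not known exactly. Their poses are not given: they have to be found in the camera images.
- rack: Gauge rack, fixed to the bench: blue frame 94 x 298 mm, 44 mm high, origin at the centre of its underside, z up, y along the row. A white strip lies in its channel with a graded row of five through bores for gauges of 14, 18, 22, 26 and 30 mm, 44 mm apart on the rack's centre line, smallest at the -y end. Each bore is 1.6 mm wider than its gauge. Keep the force on the rack under 25 N.
- channel (a point): Point on the rack's centre, 50 mm above its underside, level with the top of the white strip (62 mm wide, 16 mm thick, 26 mm free space below). The strip's -y end stands 2 to 20 mm from the frame's -y stop, differently each time (the bare gap shows it); friction of about 30 N holds it. It is sprung: it yields downwards about 1 mm per 4 N, at most 6 mm. Axes as the rack's.
- mat (a point): Centre of the blue round mat (72 mm across, flat) on the wooden drain board (fixed, 130 x 290 mm, 12 mm thick), on the board's top face. The gauge that is to be put away stands on it; the two others stand elsewhere on the same board.
- bore18 (a point): Fixed reference point on the rack, at the height of the strip's top: where the centre of the 18 mm bore would be if the strip were pushed against the -y stop. The true bore centre lies 2 to 20 mm from here towards the rack's +y. Axes as the rack's.
- bore22 (a point): Fixed reference point on the rack, at the height of the strip's top: where the centre of the 22 mm bore would be if the strip were pushed against the -y stop. The true bore centre lies 2 to 20 mm from here towards the rack's +y. Axes as the rack's.
- bore26 (a point): Fixed reference point on the rack, at the height of the strip's top: where the centre of the 26 mm bore would be if the strip were pushed against the -y stop. The true bore centre lies 2 to 20 mm from here towards the rack's +y. Axes as the rack's.
- gauge18_grip (a point): Plug gauge 18: upright steel rod 18 mm in diameter over its whole length of 74 mm, foot chamfered 1 mm, with a yellow collar 28 mm in diameter whose underside is 30 mm and top 35 mm above the foot; about 113 g. This point is on its axis, 55 mm above the foot, half-way up the plain part above the collar (a place to grip). z along the rod, up.
- gauge18_foot (a point): Centre of the foot face of plug gauge 18, 55 mm below its grip point; 30 mm below the strip's top when the collar rests on the strip.
- gauge18: The 18 mm plug gauge; origin at its foot, z up.
- gauge22_grip (a point): Plug gauge 22: upright steel rod 22 mm in diameter over its whole length of 74 mm, foot chamfered 1 mm, with a green collar 32 mm in diameter whose underside is 30 mm and top 35 mm above the foot; about 169 g. This point is on its axis, 55 mm above the foot, half-way up the plain part above the collar (a place to grip). z along the rod, up.
- gauge22_foot (a point): Centre of the foot face of plug gauge 22, 55 mm below its grip point; 30 mm below the strip's top when the collar rests on the strip.
- gauge22: The 22 mm plug gauge; origin at its foot, z up.
- gauge26_grip (a point): Plug gauge 26: upright steel rod 26 mm in diameter over its whole length of 74 mm, foot chamfered 1 mm, with a red collar 36 mm in diameter whose underside is 30 mm and top 35 mm above the foot; about 237 g. This point is on its axis, 55 mm above the foot, half-way up the plain part above the collar (a place to grip). z along the rod, up.
- gauge26_foot (a point): Centre of the foot face of plug gauge 26, 55 mm below its grip point; 30 mm below the strip's top when the collar rests on the strip.
- gauge26: The 26 mm plug gauge; origin at its foot, z up.
- bottle: Bystander: glass bottle, 60 mm diameter, 180 mm tall, origin at its foot.
- cup: Bystander: white tasting cup, 72 mm diameter, 62 mm tall, origin at its foot.
Mind the look-alikes: they are no part of the job. What is shaped like the gauge22 but brown or turquoise is not meant.

How it is judged (in metres and radians):
On the way, in this order (a step that is already met when the one before it is completed fails the run):
1. a gauge is lifted clear of the board (z of any of gauge18_foot, gauge22_foot, gauge26_foot in the frame of mat above 0.03 m), for 0.1 s.
2. the gauge from the mat is home in its matching bore (((z of gauge18_foot in the frame of bore18 below -0.027 m and y of gauge18_foot in the frame of bore18 between -0.003 and 0.025 m and x of gauge18_foot in the frame of bore18 between -0.005 and 0.005 m and angle between gauge18_foot's own z axis and vertical below 0.08 rad and linear speed of gauge18 below 0.02 m/s and distance of each of gauge22_grip, gauge26_grip from where it was at the start of the episode below 0.015 m and horizontal distance between each of gauge22_grip, gauge26_grip and mat above 0.06 m and angle between each of gauge22_grip, gauge26_grip's own z axis and vertical below 0.1 rad) or (z of gauge22_foot in the frame of bore22 below -0.027 m and y of gauge22_foot in the frame of bore22 between -0.003 and 0.025 m and x of gauge22_foot in the frame of bore22 between -0.005 and 0.005 m and angle between gauge22_foot's own z axis and vertical below 0.08 rad and linear speed of gauge22 below 0.02 m/s and distance of each of gauge18_grip, gauge26_grip from where it was at the start of the episode below 0.015 m and horizontal distance between each of gauge18_grip, gauge26_grip and mat above 0.06 m and angle between each of gauge18_grip, gauge26_grip's own z axis and vertical below 0.1 rad) or (z of gauge26_foot in the frame of bore26 below -0.027 m and y of gauge26_foot in the frame of bore26 between -0.003 and 0.025 m and x of gauge26_foot in the frame of bore26 between -0.005 and 0.005 m and angle between gauge26_foot's own z axis and vertical below 0.08 rad and linear speed of gauge26 below 0.02 m/s and distance of each of gauge18_grip, gauge22_grip from where it was at the start of the episode below 0.015 m and horizontal distance between each of gauge18_grip, gauge22_grip and mat above 0.06 m and angle between each of gauge18_grip, gauge22_grip's own z axis and vertical below 0.1 rad))), for 0.2 s.
At the end, for the whole second after the job is handed in: The gauge that stood on the mat is in the bore of its own diameter, collar down on the strip: its foot at least 27 mm below the strip's top level, upright within 0.08 rad, at rest; the two other gauges still stand upright within 15 mm of where they were (((z of gauge18_foot in the frame of bore18 below -0.027 m and y of gauge18_foot in the frame of bore18 between -0.003 and 0.025 m and x of gauge18_foot in the frame of bore18 between -0.005 and 0.005 m and angle between gauge18_foot's own z axis and vertical below 0.08 rad and linear speed of gauge18 below 0.02 m/s and distance of each of gauge22_grip, gauge26_grip from where it was at the start of the episode below 0.015 m and horizontal distance between each of gauge22_grip, gauge26_grip and mat above 0.06 m and angle between each of gauge22_grip, gauge26_grip's own z axis and vertical below 0.1 rad) or (z of gauge22_foot in the frame of bore22 below -0.027 m and y of gauge22_foot in the frame of bore22 between -0.003 and 0.025 m and x of gauge22_foot in the frame of bore22 between -0.005 and 0.005 m and angle between gauge22_foot's own z axis and vertical below 0.08 rad and linear speed of gauge22 below 0.02 m/s and distance of each of gauge18_grip, gauge26_grip from where it was at the start of the episode below 0.015 m and horizontal distance between each of gauge18_grip, gauge26_grip and mat above 0.06 m and angle between each of gauge18_grip, gauge26_grip's own z axis and vertical below 0.1 rad) or (z of gauge26_foot in the frame of bore26 below -0.027 m and y of gauge26_foot in the frame of bore26 between -0.003 and 0.025 m and x of gauge26_foot in the frame of bore26 between -0.005 and 0.005 m and angle between gauge26_foot's own z axis and vertical below 0.08 rad and linear speed of gauge26 below 0.02 m/s and distance of each of gauge18_grip, gauge22_grip from where it was at the start of the episode below 0.015 m and horizontal distance between each of gauge18_grip, gauge22_grip and mat above 0.06 m and angle between each of gauge18_grip, gauge22_grip's own z axis and vertical below 0.1 rad))); the robot touches nothing.
It fails at once if the rack is pressed with more than 25 N (contact force between rack and anything else above 25 N).
It fails at once if a second gauge is moved (distance of each of gauge18_grip, gauge22_grip from where it was at the start of the episode above 0.015 m or distance of each of gauge22_grip, gauge26_grip from where it was at the start of the episode above 0.015 m or distance of each of gauge18_grip, gauge26_grip from where it was at the start of the episode above 0.015 m).
It fails at once if the bottle or the cup is shifted more than 20 mm or tipped (distance of any of bottle, cup from where it was at the start of the episode above 0.02 m or angle between any of bottle, cup's own z axis and vertical above 0.3 rad).
It also fails if it takes over 58 s, if anything falls off the work surface, if the arm or the gripper's body presses on something with over 40 N, if the wrist force passes 120 N, or if a joint passes its speed limit or range.

## Working session

There is one attempt and no reset: what is moved stays moved. The work goes in short steps, Python scripts to look and compute and a tool call to move; the robot and the scene stay as the last step left them, time stands still between calls to the robot, and variables do not carry over. Pictures are saved under pics/ and viewed, about 8 in all and at most 12, crops included, and the job is handed in when it is done.

Besides the shell and the picture viewer there is one more tool, called after "Request:" as name([rows], argument=value, ...), one row to a line, values as JSON. jog_arm: Moves the arm, as the interface text tells. Its arguments: {"type":"object","properties":{"rows":{"type":"array"},"grip_force":{"type":"number"}},"required":["rows"]}

```bash
mkdir -p pics; cat > h.py <<'E'
import numpy as np, cv2
from scipy.spatial.transform import Rotation as R
from cell import status, cams, env, outline_of, landmark_of
def K(p):
    f=210/np.tan(np.radians(p['vfov'])/2); return np.array([[f,0,p['cx']],[0,f,p['cy']],[0,0,1]])
def Rm(a):
    a=np.array(a,float)
    return a if a.shape==(3,3) else R.from_euler('xyz',a,degrees=True).as_matrix()
def ray(p,uv):
    "uv (N,2) col,row -> world dirs with unit depth"
    k=K(p); d=np.array([p['k1'],0,0,0,0],float)
    s=cv2.undistortPoints(np.array(uv,float).reshape(-1,1,2),k,d)[:,0]
    return np.c_[s[:,0],-s[:,1],-np.ones(len(s))]@Rm(p['attitude']).T
def onz(p,uv,z):
    r=ray(p,uv); e=np.array(p['eye']); return e+r*((z-e[2])/r[:,2])[:,None]
def bydepth(p,uv,d): return np.array(p['eye'])+ray(p,uv)*np.array(d)[:,None]
def proj(p,P):
    c=(np.array(P,float).reshape(-1,3)-np.array(p['eye']))@Rm(p['attitude'])
    s=np.c_[c[:,0]/-c[:,2],-c[:,1]/-c[:,2]]; s=s*(1+p['k1']*(s**2).sum(1))[:,None]; k=K(p)
    return s*k[0,0]+k[:2,2]
def shot(n,f):
    im,d=cams.read_camera(n); cv2.imwrite(f,im[:,:,::-1]); return im,d
E
python3 - <<'E'
from h import *
o=status.get_obs(); print(o)
ims=[]
for n in ('scene','top'):
    im,d=cams.read_camera(n); np.savez(f'{n}.npz',im=im,d=d); p=cams.camera_params(n); print(n,p); 
    cv2.imwrite(f'pics/{n}.png',im[:,:,::-1])
    for t in ('rack','channel','mat','bore18','bore22','bore26','gauge18_grip','gauge22_grip','gauge26_grip','gauge18_foot','gauge22_foot','gauge26_foot','bottle','cup'):
        print(t,[(round(x['conf'],2),np.round(x['position']).tolist()) for x in landmark_of(n,t)][:4])
E
```

```text
{'time_s': 0.0, 'qpos': array([-69.03564606,  18.43890961,  -4.01611391,  83.17519245,
         1.29491778,  78.5402814 ,  -3.25918256]), 'joint_velocities': array([-0.09991447,  0.01805142,  0.03688757,  0.05293268,  0.09345938,
       -0.12445127, -0.03835422]), 'effort': array([-1.50081774e-03, -4.91278553e+01, -4.04913062e-01, -3.12542081e+01,
       -6.42033597e-02,  4.34854743e-02,  1.65929691e-04]), 'tool_pos': array([0.22393427, 0.60998744, 0.40366041]), 'tool_rot': array([1.79994514e+02, 1.09142314e-01, 6.98467506e+01]), 'force': array([-0.17182505,  0.86905056,  0.68349458]), 'wrist_torque': array([-0.00911312,  0.00852036,  0.02142002]), 'grip_width': 0.08728860878741265}
scene {'vfov': 47.279501864163976, 'cx': 277.1757007548248, 'cy': 206.8551644077897, 'k1': -0.13785754736636008, 'eye': array([ 0.94771296, -0.26103018,  0.81496908]), 'attitude': array([32.7260378 ,  0.72841779, 54.44591225])}
rack [(0.85, [178.0, 340.0]), (0.15, [269.0, 167.0])]
channel [(0.72, [306.0, 336.0]), (0.62, [162.0, 348.0])]
mat [(0.87, [244.0, 215.0])]
bore18 [(0.84, [171.0, 323.0]), (0.62, [
[... 1159 characters left out ...]
234.0, 177.0])]
bore22 [(0.97, [240.0, 197.0]), (0.7, [237.0, 217.0]), (0.64, [244.0, 338.0]), (0.6, [234.0, 177.0])]
bore26 [(0.97, [240.0, 197.0]), (0.7, [237.0, 217.0]), (0.64, [244.0, 338.0]), (0.6, [234.0, 177.0])]
gauge18_grip [(0.55, [229.0, 432.0])]
gauge22_grip [(0.69, [302.0, 304.0]), (0.68, [242.0, 339.0]), (0.63, [310.0, 350.0]), (0.49, [177.0, 276.0])]
gauge26_grip [(0.83, [248.0, 384.0])]
gauge18_foot [(0.47, [229.0, 422.0])]
gauge22_foot [(0.71, [166.0, 330.0]), (0.65, [186.0, 280.0]), (0.52, [304.0, 310.0])]
gauge26_foot [(0.56, [248.0, 380.0]), (0.32, [233.0, 425.0])]
bottle [(0.69, [144.0, 288.0]), (0.27, [243.0, 337.0]), (0.23, [233.0, 194.0])]
cup [(0.96, [151.0, 217.0])]
```

View pics/scene.png

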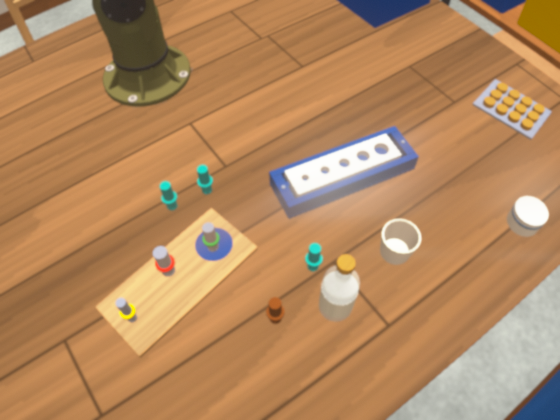

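View pics/top.png

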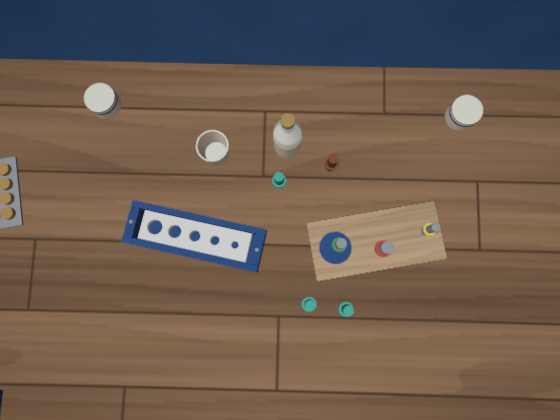

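The scene and top pictures agree. The blue mat is at scene (213,243) and top (336,247), and it carries a steel rod with a green collar, which is gauge 22. Red gauge 26 (top (385,248)) and yellow gauge 18 (top (432,229)) stand elsewhere on the board. The turquoise (top (279,180), (309,304), (347,310)) and brown (332,162) pieces are look-alikes. The target bore is the middle one, at top (195,236).

```bash
python3 - <<'E'
from h import *
for n in ('top','scene'):
    z=np.load(n+'.npz'); im,d=z['im'],z['d']; p=cams.camera_params(n)
    hsv=cv2.cvtColor(im,cv2.COLOR_RGB2HSV).astype(int); h,s,v=hsv[...,0],hsv[...,1],hsv[...,2]
    vv,uu=np.mgrid[:420,:560]
    uv=np.c_[uu.ravel(),vv.ravel()]; P=bydepth(p,uv,d.ravel()).reshape(420,560,3)
    print(n,'board z',np.median(P[...,2][(255,350) if n=='top' else (255,230)]))
    # white strip
    m=(v>170)&(s<50)&(abs(P[...,2]-.05)<.008)
    k,lab,st,c=cv2.connectedComponentsWithStats(m.astype(np.uint8))
    i=1+np.argmax(st[1:,4]); strip=(lab==i).astype(np.uint8); print('strip',st[i],'z',np.median(P[...,2][strip>0]))
    cs,_=cv2.findContours(strip,cv2.RETR_EXTERNAL,cv2.CHAIN_APPROX_NONE)
    cc=max(cs,key=len)[:,0]; W=onz(p,cc,.05)[:,:2].astype(np.float32); r=cv2.minAreaRect(W); print('strip rect',r)
    fill=np.zeros_like(strip); cv2.drawContours(fill,[cc.reshape(-1,1,2)],-1,1,-1)
    k,lab,st,c=cv2.connectedComponentsWithStats(((fill-strip)>0).astype(np.uint8))
    for j in range(1,k):
        if st[j,4]>12: print('hole',c[j].round(1),st[j,4],onz(p,[c[j]],.05)[0].round(4))
    # blue rack top
    b=(h>105)&(h<130)&(s>120)&(v>40)
    mr=b&(abs(P[...,2]-.044)<.012)
    k,lab,st,c=cv2.connectedComponentsWithStats(mr.astype(np.uint8)); i=1+np.argmax(st[1:,4])
    pts=np.c_[uu[lab==i],vv[lab==i]]; zz=P[lab==i][:,2]; print('frame z',np.percentile(zz,[5,50,95]))
    print('frame rect (d)',cv2.minAreaRect(P[lab==i][:,:2].astype(np.float32)))
    # mat
    mm=b&(abs(P[...,2]-.013)<.006)&(np.hypot(uu-(336 if n=='top' else 213),vv-(247 if n=='top' else 243))<25)
    W=onz(p,np.c_[uu[mm],vv[mm]],.0125); print('mat',cv2.minEnclosingCircle(W[:,:2].astype(np.float32)))
    # gauge: points above z .06 near mat
    g=(P[...,2]>.08)&(P[...,2]<.1)&(np.hypot(uu-(340 if n=='top' else 210),vv-(243 if n=='top' else 232))<18)
    print('gauge top',g.sum(),P[g].mean(0),'ctr',onz(p,[[uu[g].mean(),vv[g].mean()]],.086))
    for a,z0 in (((340,243),8),) if n=='top' else (((210,235),8),):
        crop=im[a[1]-40:a[1]+40,a[0]-60:a[0]+60]
        cv2.imwrite(f'pics/crop_{n}.png',cv2.resize(crop,None,fx=5,fy=5,interpolation=2)[:,:,::-1])
a,b=cv2.imread('pics/crop_top.png'),cv2.imread('pics/crop_scene.png')
t=cv2.imread('pics/top.png')[190:280,115:275]; t=cv2.resize(t,(800,450),interpolation=2)
cv2.imwrite('pics/c.png',np.vstack([cv2.resize(np.hstack([a,b]),(800,267))[:,:],t[60:390]]))
E
```

```text
top board z 0.012832047748326914
strip [ 138  210  113   52 2648] z 0.049484050557249304
strip rect ((0.533940315246582, 0.18771210312843323), (0.2353469580411911, 0.061509840190410614), 78.8768081665039)
hole [154.3 226.5] 173 [0.5506 0.274  0.05  ]
hole [174.2 231. ] 138 [0.5419 0.2311 0.05  ]
hole [194.2 235.5] 98 [0.5335 0.1878 0.05  ]
hole [214.2 239.9] 70 [0.5251 0.1449 0.05  ]
hole [234.2 244.4] 46 [0.5165 0.1018 0.05  ]
frame z [0.03991282 0.04333844 0.04613763]
frame rect (d) ((0.534284234046936, 0.1915181279182434), (0.2971949577331543, 0.09142985194921494), 78.84168243408203)
mat ((0.5181057453155518, -0.11643718928098679), 0.03440370783209801)
gauge top 89 [ 0.5233778  -0.11930704  0.08597605] ctr [[ 0.52337246 -0.11930569  0.086     ]]
scene board z 0.013192066470734565
strip [ 284  134  117   64 2953] z 0.05036556446181217
strip rect ((0.5369783639907837, 0.1865137219429016), (0.23999834060668945, 0.07277993857860565), 79.14864349365234)
hole [380.6 149.7] 108 [0.5535 0.2711 0.05  ]
hole [362.3 156.7] 80 [0.5452 0.2279 0.05  ]
hole [343.3 163.8] 50 [0.5366 0.1846 0.05  ]
hole [324.6 170.4] 38 [0.5274 0.1437 0.05  ]
hole [304.8 177.9] 18 [0.519  0.1005 0.05  ]
frame z [0.032855   0.04249318 0.05407806]
frame rect (d) ((0.18416506052017212, 0.6377754211425781), (0.17702363431453705, 0.08311792463064194), 55.71718215942383)
mat ((0.530913233757019, -0.11747714877128601), 0.027655070647597313)
gauge top 124 [ 0.52486475 -0.12075721  0.08647663] ctr [[ 0.52460441 -0.12067238  0.086     ]]
```

View pics/c.png

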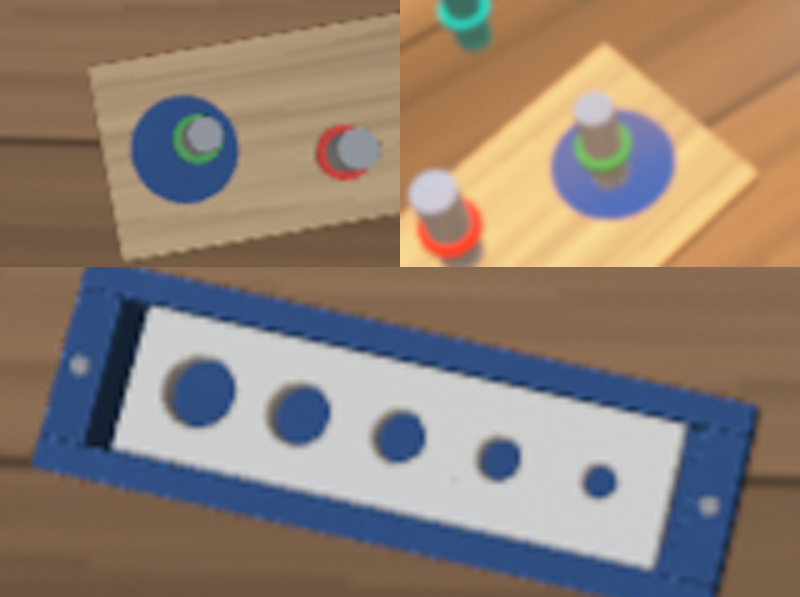

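The crop confirms it: steel rod with a green collar on the mat, and the rack's middle bore clearly visible. I'll swing along an arc over the rack and look with the wrist camera on the way.

Request:
jog_arm([
  [0,-0.006,0.04,0,0,0,3.6],
  [0,-0.006,0.04,0,0,0,3.6],
  [0,-0.006,0.04,0,0,0,3.6],
  [0,-0.006,0.04,0,0,0,3.6],
  [0,-0.006,0.04,0,0,0,3.6],
  [0,-0.006,0.04,0,0,0,3.6],
  [0,-0.006,0.04,0,0,0,3.6],
  [0,-0.006,0.04,0,0,0,3.6],
  [0,-0.006,0.04,0,0,0,3.6],
  [0,-0.006,0.038,0,0,0,3.6],
  [0,-0.006,0.036,0,0,0,3.6],
  [0,-0.006,0.036,0,0,0,3.6],
])

```text
time_s: 2.5
tool_pos: [0.5336, 0.2617, 0.4049]
tool_rot: [180.0, -0.0, 26.4]
force: [1.1, 0.2, -1.0]
grip_width: 0.087
```

Request:
jog_arm([
  [0,-0.006,0.036,0,0,0,3.6],
  [0,-0.006,0.03,0,0,0,3.6],
  [0,0,0,0,0,0,0],
  [0,0,0,0,0,0,0],
  [0,0,0,0,0,0,0],
])

```text
time_s: 2.92
tool_pos: [0.5495, 0.1995, 0.4049]
tool_rot: [-179.9, -0.0, 19.5]
force: [-0.5, 0.0, 0.1]
grip_width: 0.0872
```

```bash
cat >> h.py <<'E'
def holes(im,p,zs=.05):
    "bores in white strip -> world"
    hsv=cv2.cvtColor(im,cv2.COLOR_RGB2HSV).astype(int)
    m=((hsv[...,2]>150)&(hsv[...,1]<50)).astype(np.uint8)
    k,lab,st,c=cv2.connectedComponentsWithStats(m); i=1+np.argmax(st[1:,4]); s=(lab==i).astype(np.uint8)
    cs,hi=cv2.findContours(s,cv2.RETR_CCOMP,cv2.CHAIN_APPROX_NONE)
    out=[]
    for q,hh in zip(cs,hi[0]):
        if hh[3]>=0 and len(q)>20:
            W=onz(p,q[:,0],zs)[:,:2].astype(np.float32); e=cv2.fitEllipse(W)
            out.append((q[:,0].mean(0).round(0),np.round(e[0],4),np.round(np.array(e[1])*1e3,1)))
    return out,s
E
python3 - <<'E'
from h import *
o=status.get_obs(); print(o['tool_pos'],o['tool_rot'],o['force'],o['qpos'])
p=cams.camera_params('wrist'); im,d=shot('wrist','pics/w1.png'); print(p)
for x in holes(im,p)[0]: print(x)
print(landmark_of('wrist','rack')[:2])
E
```

```text
[0.54947298 0.19954243 0.40487256] [-1.79934732e+02 -1.68007811e-02  1.95045555e+01] [-0.49613569  0.02948733  0.07481352] [-38.79564044  10.44189266  18.55272085  93.50009365  -3.46531831
  76.59529077  -0.22181209]
{'vfov': 62.638064939636855, 'cx': 276.95708016144164, 'cy': 211.10532561493858, 'k1': -0.04677176920153449, 'eye': array([0.52609425, 0.26740949, 0.38426315]), 'attitude': array([-1.50678449e+01, -3.24091648e-03,  1.94605917e+01])}
(array([217., 266.]), array([0.5166, 0.1063]), array([12. , 16.5]))
(array([238., 232.]), array([0.5255, 0.1492]), array([16.2, 20.7]))
(array([259., 196.]), array([0.5342, 0.1917]), array([21.3, 24.2]))
(array([282., 158.]), array([0.5428, 0.2341]), array([27. , 27.9]))
(array([305., 118.]), array([0.5514, 0.2767]), array([31.7, 32.2]))
[{'position': [181.8, 263.6], 'conf': 0.96}]
```

View pics/w1.png

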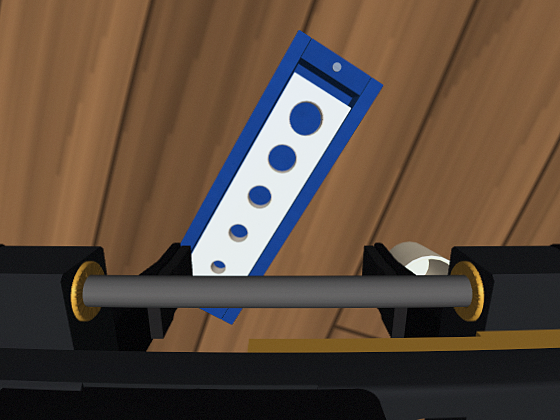

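The wrist view shows all five bores; the 22 one is at pixel (259,196), about (0.534, 0.191). Next I go past the gauge by about 50 mm, so the gripper's bar does not hide it, and look again.

Request:
jog_arm([
  [0,-0.005,0.037,0,0,0,3.05],
  [0,-0.005,0.037,0,0,0,3.05],
  [0,-0.005,0.037,0,0,0,3.05],
  [0,-0.005,0.037,0,0,0,3.05],
  [0,-0.005,0.037,0,0,0,3.05],
  [0,-0.005,0.037,0,0,0,3.05],
  [0,-0.005,0.037,0,0,0,3.05],
  [0,-0.005,0.037,0,0,0,3.05],
  [0,-0.005,0.037,0,0,0,3.05],
  [0,-0.005,0.037,0,0,0,3.05],
  [0,0,0,0,0,0,0],
  [0,0,0,0,0,0,0],
])

```text
time_s: 4.02
tool_pos: [0.5366, -0.1714, 0.405]
tool_rot: [180.0, -0.0, -11.2]
force: [-0.0, 1.6, 0.2]
grip_width: 0.0869
```

```bash
cat >> h.py <<'E'
def pose():
    o=status.get_obs(); return np.array(o['tool_pos']),Rm(o['tool_rot']),o
def rel(P):
    "world point -> tool frame shift needed to bring grasp point there"
    t,r,o=pose(); return r.T@(np.array(P)-t)-[0,0,.164]
E
python3 - <<'E'
from h import *
t,r,o=pose(); print(t,o['tool_rot'],o['force'])
p=cams.camera_params('wrist'); im,d=shot('wrist','pics/w2.png')
vv,uu=np.mgrid[:420,:560]; P=bydepth(p,np.c_[uu.ravel(),vv.ravel()],d.ravel()).reshape(420,560,3)
e=proj(p,[.524,-.12,.086])[0]; print('expect px',e)
g=(abs(P[...,2]-.086)<.006)&(np.hypot(uu-e[0],vv-e[1])<40)
print(g.sum(),P[g].mean(0), onz(p,[[uu[g].mean(),vv[g].mean()]],.086), cv2.minEnclosingCircle(P[g][:,:2].astype(np.float32)))
# green collar top
hsv=cv2.cvtColor(im,cv2.COLOR_RGB2HSV).astype(int); c=(hsv[...,0]>40)&(hsv[...,0]<75)&(hsv[...,1]>100)
W=onz(p,np.c_[uu[c],vv[c]],.047); print('collar',c.sum(),cv2.minEnclosingCircle(W[:,:2].astype(np.float32)))
G=onz(p,[[uu[g].mean(),vv[g].mean()]],.086)[0]; G[2]=.067; print('rel',rel(G))
E
```

```text
[ 0.53659682 -0.17143202  0.40495051] [ 1.79995870e+02 -2.45541605e-02 -1.12124967e+01] [-0.00299232  1.60361234  0.21577111]
expect px [250.41151965 146.98883957]
482 [ 0.5242414  -0.11849726  0.08533607] [[ 0.52430475 -0.11843671  0.086     ]] ((0.5243091583251953, -0.118853360414505), 0.010962817817926407)
collar 563 ((0.4065744876861572, -0.3519802689552307), 0.27728018164634705)
rel [-0.02255784 -0.04700176  0.17381029]
```

View pics/w2.png

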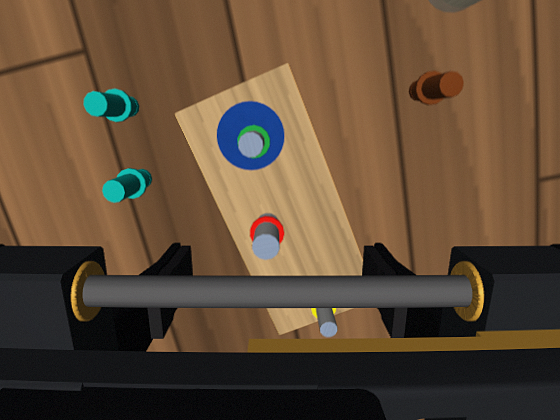

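Mat gauge at (250,146) with its green collar, red at (266,245), yellow at (325,325). Three measurements agree on the position (0.5243, -0.1186). Going down onto it.

Request:
jog_arm([
  [0,-0.0115,-0.0235,0.01,0,0,0],
  [0,-0.011,-0.0235,0.01,0,0,0],
  [0,0,0,0.038,0,0,0],
  [0,0,0,0.038,0,0,0],
  [0,0,0,0.035,0,0,0],
  [0,0,0,0.025,0,0,0],
  [0,0,0,0.016,0,0,0],
  [0,0,0,0,0,0,0],
  [0,0,0,0,0,0,0],
  [0,0,0,0,0,0,0],
], grip_force=25)

```text
time_s: 4.9
tool_pos: [0.525, -0.1183, 0.2339]
tool_rot: [-180.0, -0.1, -10.9]
force: [0.9, 0.8, 0.6]
grip_width: 0.087
```

```bash
python3 - <<'E'
from h import *
t,r,o=pose(); print(t,o['tool_rot'],o['force'],rel([.5243,-.1186,.069]))
E
```

```text
[ 0.5250375  -0.11827513  0.23389926] [-1.79966392e+02 -1.04264061e-01 -1.09059306e+01] [0.87470058 0.76456588 0.60679309] [-0.00096279  0.00055526  0.00089749]
```

Request:
jog_arm([
  [0.3,-0.001,0.0005,0,0,0,0],
  [0.6,0,0,0,0,0,0],
  [0.8,0,0,0,0,0,0],
  [1,0,0,0,0,0,0],
  [1,0,0,0,0,0,0],
  [1,0,0,0,0,0,0],
  [1,0,0,0,0,0,0],
  [1,0,0,0,0,0,0],
  [1,0,0,0,0,0,0],
  [1,0,0,0,0,0,0],
], grip_force=25)

```text
time_s: 5.73
tool_pos: [0.5229, -0.1199, 0.2327]
tool_rot: [-180.0, -0.0, -11.1]
force: [0.6, 0.0, -0.7]
grip_width: 0.028
```

Request:
jog_arm([
  [1,0,0,0,0,0,0],
  [1,0,0,0,0,0,0],
  [1,0,0,0,0,0,0],
  [1,0,0,0,0,0,0],
], grip_force=25)

```text
time_s: 6.07
tool_pos: [0.5229, -0.1199, 0.2327]
tool_rot: [180.0, -0.0, -11.1]
force: [0.3, 0.6, -0.7]
grip_width: 0.0213
```

Request:
jog_arm([
  [1,0,0,-0.01,0,0,0],
  [1,0,0,-0.025,0,0,0],
  [1,0,0,-0.03,0,0,0],
  [1,0,0,-0.025,0,0,0],
  [1,0,0,-0.02,0,0,0],
  [1,0,0,0,0,0,0],
  [1,0,0,0,0,0,0],
  [1,0,0,0,0,0,0],
])

```text
time_s: 6.73
tool_pos: [0.5223, -0.1197, 0.3419]
tool_rot: [-180.0, 0.1, -11.1]
force: [-0.3, 0.3, -1.2]
grip_width: 0.0216
```

Grip holds (21.6 mm). Carrying it to about 50 mm short of the bore, for a closer wrist look.

Request:
jog_arm([
  [1,-0.004,-0.02,0,0,0,0],
  [1,-0.006,-0.032,0,0,0,0],
  [1,-0.006,-0.032,0,0,0,0],
  [1,-0.006,-0.032,0,0,0,0],
  [1,-0.006,-0.032,0,0,0,0],
  [1,-0.006,-0.032,0,0,0,0],
  [1,-0.006,-0.032,0,0,0,0],
  [1,-0.005,-0.027,0,0,0,0],
  [1,-0.0034,-0.016,0.02,0,0,0],
  [1,0,0,0.02,0,0,0],
  [1,0,0,0,0,0,0],
  [1,0,0,0,0,0,0],
])

```text
time_s: 7.73
tool_pos: [0.5233, 0.1391, 0.3004]
tool_rot: [179.8, 0.3, -11.1]
force: [-0.1, -1.0, -1.4]
grip_width: 0.0211
```

```bash
python3 - <<'E'
from h import *
t,r,o=pose(); print(t,o['tool_rot'],o['force'],o['grip_width'])
p=cams.camera_params('wrist'); im,d=shot('wrist','pics/w3.png')
for x in holes(im,p)[0]: print(x, 'rel',rel([*x[1],.05]).round(4))
E
```

```text
[0.52325995 0.1390888  0.30044159] [179.78329916   0.2512752  -11.07048336] [-0.11619323 -1.02690617 -1.44533345] 0.021135107777799787
(array([281., 146.]), array([0.535 , 0.1907]), array([22.2, 23.6])) rel [ 0.0012 -0.0536  0.0878]
(array([282.,  77.]), array([0.5436, 0.2329]), array([27.3, 28. ])) rel [ 0.0015 -0.0966  0.0878]
```

View pics/w3.png

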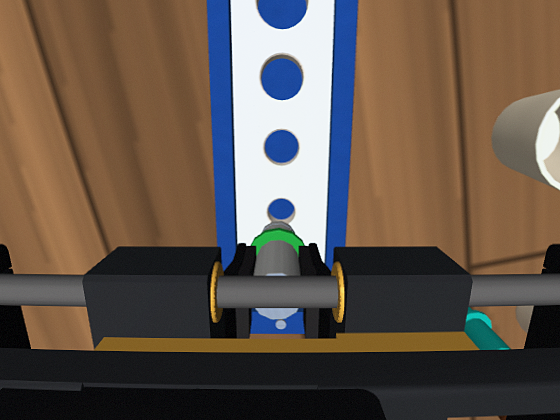

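The foot shows at about (278,224), the collar at about (278,243), and the 22 bore at (281,146). I'll get the gauge axis in the tool frame from the collar and foot outlines.

```bash
python3 - <<'E'
from h import *
im=cv2.imread('pics/w3.png')[:,:,::-1]; p=cams.camera_params('wrist'); t,r,o=pose()
hsv=cv2.cvtColor(np.ascontiguousarray(im),cv2.COLOR_RGB2HSV).astype(int)
g=(hsv[...,0]>45)&(hsv[...,0]<75)&(hsv[...,1]>100); g[:200]=0
v,u=np.nonzero(g); print('green rows',v.min(),v.max(),'cols',u.min(),u.max())
for rr in range(v.min(),v.min()+12): print(rr,u[v==rr].min(),u[v==rr].max(),end=' | ')
print()
a=np.linspace(0,2*np.pi,181)
def circ(ax,ay,z,rad):
    q=np.c_[ax+rad*np.cos(a),ay+rad*np.sin(a),np.full(181,z)]; return proj(p,t+q@r.T)
for ay in (-.003,-.0015,0,.0015):
    out=[]
    for z,rad in ((.1907,.016),(.1857,.016),(.2207,.010),(.2197,.011)):
        c=circ(0,ay,z,rad); out.append((c[:,1].min().round(1),c[:,0].min().round(1),c[:,0].max().round(1)))
    print(ay,out)
print('1mm x ->',proj(p,t+r@[.001,0,.2207])-proj(p,t+r@[0,0,.2207]))
cv2.imwrite('pics/w3c.png',cv2.resize(im[190:260,230:330],(800,560),interpolation=cv2.INTER_NEAREST)[:,:,::-1])
E
```

```text
green rows 228 419 cols 0 559
228 275 281 | 229 269 284 | 230 265 288 | 231 264 291 | 232 262 293 | 233 261 294 | 234 260 294 | 235 258 296 | 236 257 296 | 237 255 298 | 238 255 299 | 239 254 300 | 
-0.003 [(np.float64(224.2), np.float64(246.3), np.float64(306.9)), (np.float64(227.1), np.float64(245.5), np.float64(307.8)), (np.float64(218.9), np.float64(260.3), np.float64(293.0)), (np.float64(217.7), np.float64(258.6), np.float64(294.8))]
-0.0015 [(np.float64(226.9), np.float64(246.4), np.float64(306.9)), (np.float64(230.0), np.float64(245.6), np.float64(307.7)), (np.float64(221.2), np.float64(260.4), np.float64(293.0)), (np.float64(220.1), np.float64(258.7), np.float64(294.7))]
0 [(np.float64(229.7), np.float64(246.5), np.float64(306.8)), (np.float64(232.8), np.float64(245.7), np.float64(307.6)), (np.float64(223.6), np.float64(260.4), np.float64(293.0)), (np.float64(222.5), np.float64(258.7), np.float64(294.7))]
0.0015 [(np.float64(232.4), np.float64(246.6), np.float64(306.7)), (np.float64(235.6), np.float64(245.7), np.float64(307.5)), (np.float64(226.0), np.float64(260.4), np.float64(293.0)), (np.float64(224.9), np.float64(258.7), np.float64(294.7))]
1mm x -> [[ 1.62858058e+00 -1.14081232e-03]]
```

View pics/w3c.png

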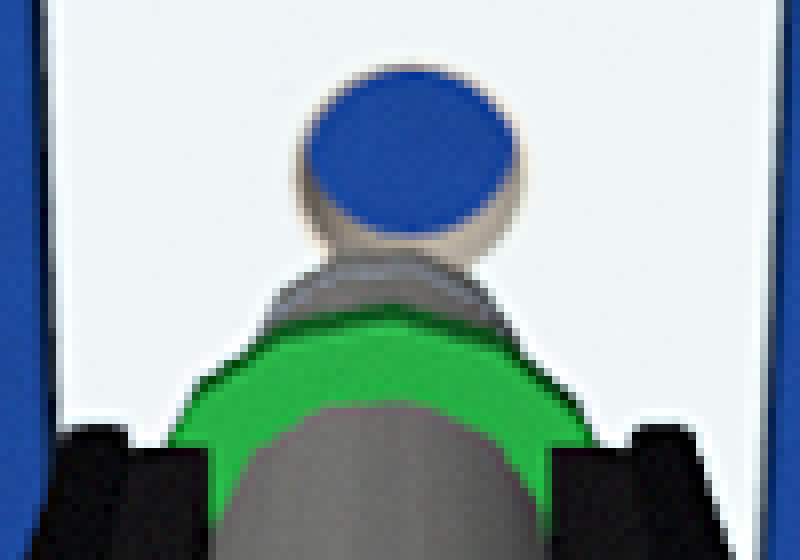

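Gauge axis in the tool frame is (+0.4, -0.8) mm and the bore lies at (+1.2, -52.9) mm. So the shift is x +0.001, y -0.052, then down to just above the strip.

Request:
jog_arm([
  [1,0.001,-0.018,0,0,0,0],
  [1,0,-0.02,0,0,0,0],
  [1,0,-0.014,0,0,0,0],
  [1,0,0,0.012,0,0,0],
  [1,0,0,0.01,0,0,0],
  [1,0,0,0.004,0,0,0],
  [1,0,0,0,0,0,0],
  [1,0,0,0,0,0,0],
  [1,0,0,0,0,0,0],
  [1,0,0,0,0,0,0],
])

```text
time_s: 8.62
tool_pos: [0.5355, 0.1901, 0.2773]
tool_rot: [-180.0, -0.0, -11.1]
force: [0.6, 0.2, -1.2]
grip_width: 0.0212
```

```bash
python3 - <<'E'
from h import *
t,r,o=pose(); print(t,o['tool_rot'],o['force'],o['wrist_torque'])
shift=r.T@(t-np.array([0.52326,0.13909,0.30044])); print('moved (tool)',shift)
p=cams.camera_params('wrist'); im,d=shot('wrist','pics/w4.png')
for x in holes(im,p)[0]: print(x,'rel',rel([*x[1],.05]).round(4))
cv2.imwrite('pics/w4c.png',cv2.resize(im[150:270,200:360],(800,600),interpolation=cv2.INTER_NEAREST)[:,:,::-1])
E
```

```text
[0.53547197 0.19006034 0.27728121] [-1.7997116e+02 -4.4175672e-02 -1.1101182e+01] [ 0.56270191  0.23856475 -1.19325341] [-0.050564    0.08531098 -0.02463874]
moved (tool) [ 0.00215167 -0.05235627  0.02318681]
(array([274., 165.]), array([0.5431, 0.2344]), array([25.3, 27.9])) rel [-0.0012 -0.0447  0.0633]
(array([275.,  90.]), array([0.5517, 0.2761]), array([31.4, 31.8])) rel [-0.0008 -0.0873  0.0634]
```

View pics/w4c.png

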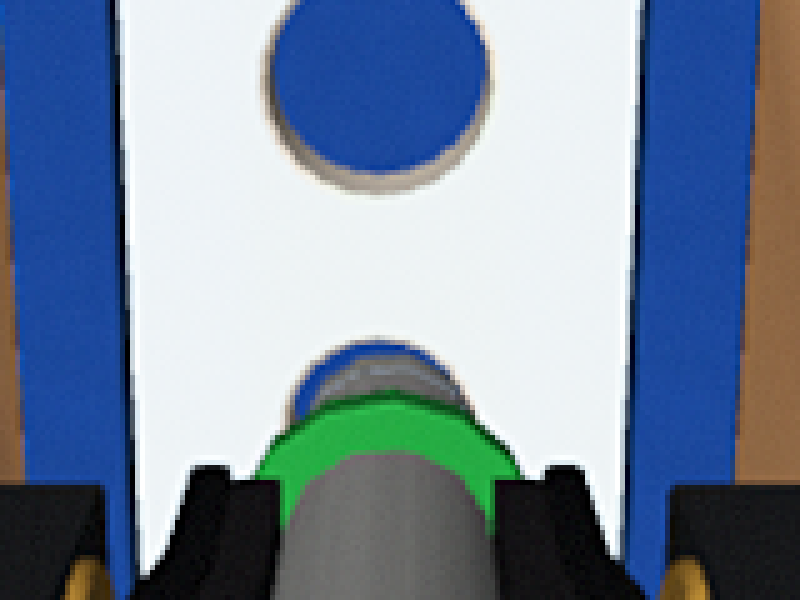

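The foot sits slightly right of the bore: foot column about 278.2, bore column about 275.8, so tool x needs about -1.5 mm. Checking y from the near rim rows (bore 217.7, foot 221.4).

```bash
python3 - <<'E'
from h import *
p=cams.camera_params('wrist'); t,r,o=pose()
b=r.T@(onz(p,[[275.8,217.7]],.05)[0]-t); f=r.T@(onz(p,[[278.2,221.4]],t[2]-.2197)[0]-t)
b26=r.T@(onz(p,[[275.7,188.4]],.05)[0]-t) # far rim of bore 26 (incl. wall top edge)
print('bore22 ctr y from near rim',b[1]+.0118,'from 26 far rim',b26[1]-.0138+.044,'x',b[0],b26[0]); print('foot ctr y',f[1]+.011,'x',f[0], 'foot z',t[2]-.2207)
E
```

```text
bore22 ctr y from near rim -2.8641279720617585e-05 from 26 far rim -0.00022032770696354953 x -0.0005722244350002105 -0.0006042945938978312
foot ctr y -0.000723616943090262 x 0.000897796965520292 foot z 0.05661341097142247
```

Request:
jog_arm([
  [1,-0.0015,0.0006,0,0,0,0],
  [1,0,0,0.002,0,0,0],
  [1,0,0,0.002,0,0,0],
  [1,0,0,0.002,0,0,0],
  [1,0,0,0.001,0,0,0],
  [1,0,0,0.001,0,0,0],
  [1,0,0,0,0,0,0],
  [1,0,0,0,0,0,0],
])

```text
time_s: 9.33
tool_pos: [0.5337, 0.19, 0.2686]
tool_rot: [180.0, -0.0, -11.1]
force: [-0.7, -0.7, -0.5]
grip_width: 0.0214
```

Request:
jog_arm([
  [1,0,0,0.001,0,0,0],
  [1,0,0,0,0,0,0],
  [1,0,0,0,0,0,0],
])

```text
time_s: 9.58
tool_pos: [0.5337, 0.19, 0.2675]
tool_rot: [180.0, -0.0, -11.1]
force: [0.4, -1.1, -1.9]
grip_width: 0.0215
```

No contact force yet with the foot about 3 mm below the strip top, so I continue in small steps.

Request:
jog_arm([
  [1,0,0,0.001,0,0,0],
  [1,0,0,0.001,0,0,0],
  [1,0,0,0,0,0,0],
  [1,0,0,0,0,0,0],
])

```text
time_s: 9.92
tool_pos: [0.5337, 0.1901, 0.2657]
tool_rot: [180.0, -0.0, -11.1]
force: [0.9, -1.4, -1.9]
grip_width: 0.0213
```

Request:
jog_arm([
  [1,0,0,0.001,0,0,0],
  [1,0,0,0.001,0,0,0],
  [1,0,0,0,0,0,0],
  [1,0,0,0,0,0,0],
])

```text
time_s: 10.25
tool_pos: [0.5338, 0.1901, 0.264]
tool_rot: [-180.0, -0.0, -11.1]
force: [0.3, -1.9, 0.7]
grip_width: 0.0214
```

Request:
jog_arm([
  [1,0,0.0006,0,0,0,0],
  [1,0,0,0.001,0,0,0],
  [1,0,0,0.001,0,0,0],
  [1,0,0,0.001,0,0,0],
  [1,0,0,0,0,0,0],
  [1,0,0,0,0,0,0],
])

```text
time_s: 10.75
tool_pos: [0.5335, 0.1896, 0.2606]
tool_rot: [180.0, -0.0, -11.1]
force: [0.5, -2.1, -0.1]
grip_width: 0.0217
```

```bash
python3 - <<'E'
from h import *
t,r,o=pose(); print(t,o['force'],o['wrist_torque'])
im,d=shot('wrist','pics/w5.png')
cv2.imwrite('pics/w5c.png',cv2.resize(im[150:270,200:360],(800,600),interpolation=cv2.INTER_NEAREST)[:,:,::-1])
E
```

```text
[0.53354654 0.18958901 0.26061513] [ 0.47755091 -2.12018276 -0.10581263] [-0.45031322 -0.21854796  0.00488743]
```

View pics/w5c.png

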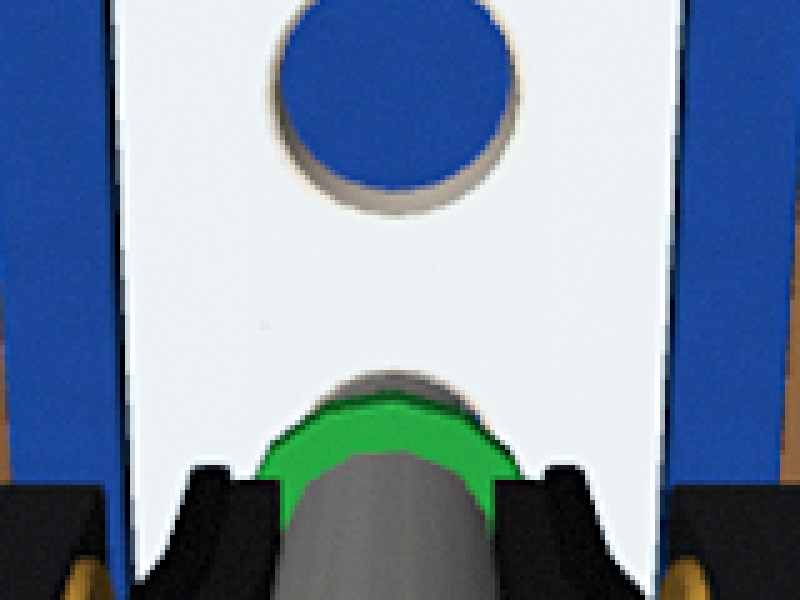

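The rod is visibly inside the 22 bore, lightly touching its +y wall. I ease it -y and go on down; about 20 mm remain.

Request:
jog_arm([
  [1,0.0002,0.0006,0,0,0,0],
  [1,0,0,0.001,0,0,0],
  [1,0,0,0.0015,0,0,0],
  [1,0,0,0.0015,0,0,0],
  [1,0,0,0,0,0,0],
  [1,0,0,0,0,0,0],
])

```text
time_s: 11.3
tool_pos: [0.5335, 0.1892, 0.2565]
tool_rot: [-180.0, 0.0, -11.0]
force: [1.2, -1.1, -2.6]
grip_width: 0.0211
```

Request:
jog_arm([
  [1,0,0,0.0015,0,0,0],
  [1,0,0,0.0015,0,0,0],
  [1,0,0,0.001,0,0,0],
  [1,0,0,0,0,0,0],
  [1,0,0,0,0,0,0],
])

```text
time_s: 11.72
tool_pos: [0.5335, 0.189, 0.2526]
tool_rot: [180.0, 0.0, -11.1]
force: [0.2, -0.4, -1.2]
grip_width: 0.021
```

Request:
jog_arm([
  [1,0,0,0.0015,0,0,0],
  [1,0,0,0.0015,0,0,0],
  [1,0,0,0.0015,0,0,0],
  [1,0,0,0.0015,0,0,0],
  [1,0,0,0.0015,0,0,0],
  [1,0,0,0.001,0,0,0],
  [1,0,0,0,0,0,0],
  [1,0,0,0,0,0,0],
])

```text
time_s: 12.38
tool_pos: [0.5335, 0.189, 0.2441]
tool_rot: [180.0, 0.0, -11.1]
force: [-0.6, -0.1, -2.4]
grip_width: 0.0215
```

Request:
jog_arm([
  [1,0,0,0.001,0,0,0],
  [1,0,0,0.001,0,0,0],
  [1,0,0,0,0,0,0],
  [1,0,0,0,0,0,0],
])

```text
time_s: 12.72
tool_pos: [0.5335, 0.189, 0.2422]
tool_rot: [180.0, 0.0, -11.1]
force: [1.0, 0.4, -1.2]
grip_width: 0.0214
```

Request:
jog_arm([
  [1,0,0,0.001,0,0,0],
  [1,0,0,0,0,0,0],
  [1,0,0,0,0,0,0],
])

```text
time_s: 12.97
tool_pos: [0.5336, 0.189, 0.2412]
tool_rot: [-180.0, 0.0, -11.1]
force: [-0.7, -0.7, -2.1]
grip_width: 0.0214
```

Request:
jog_arm([
  [1,0,0,0.001,0,0,0],
  [1,0,0,0,0,0,0],
  [1,0,0,0,0,0,0],
])

```text
time_s: 13.22
tool_pos: [0.5337, 0.189, 0.2405]
tool_rot: [-180.0, -0.0, -11.1]
force: [-0.0, 0.4, -0.4]
grip_width: 0.0216
```

Request:
jog_arm([
  [1,0,0,0.001,0,0,0],
  [1,0,0,0,0,0,0],
  [1,0,0,0,0,0,0],
])

```text
time_s: 13.47
tool_pos: [0.5337, 0.1891, 0.2397]
tool_rot: [-180.0, -0.0, -11.1]
force: [-0.7, -0.8, 3.8]
grip_width: 0.0209
```

Fz went up by about 5 N at the expected height, so the collar is down on the strip. Letting go and backing straight up.

Request:
jog_arm([
  [0.7,0,0,-0.0005,0,0,0],
  [0.6,0,0,0,0,0,0],
  [0.4,0,0,0,0,0,0],
  [0.2,0,0,0,0,0,0],
  [0,0,0,0,0,0,0],
  [0,0,0,0,0,0,0],
  [0,0,0,0,0,0,0],
  [0,0,0,0,0,0,0],
])

```text
time_s: 14.13
tool_pos: [0.5336, 0.189, 0.2398]
tool_rot: [-180.0, -0.0, -11.1]
force: [1.0, -0.7, 0.3]
grip_width: 0.0647
```

Request:
jog_arm([
  [0,0,0,-0.005,0,0,0],
  [0,0,0,-0.015,0,0,0],
  [0,0,0,-0.03,0,0,0],
  [0,0,0,-0.035,0,0,0],
  [0,0,0,-0.035,0,0,0],
  [0,0,0,-0.03,0,0,0],
  [0,0,0.04,0,0,0,0],
  [0,0,0.03,0,0,0,0],
  [0,0,0,0,0,0,0],
  [0,0,0,0,0,0,0],
])

```text
time_s: 14.97
tool_pos: [0.5201, 0.1181, 0.3907]
tool_rot: [-179.9, -0.1, -11.3]
force: [-0.9, 0.4, 1.0]
grip_width: 0.0869
```

```bash
python3 - <<'E'
from h import *
t,r,o=pose(); print(t,o['force'],o['grip_width'])
p=cams.camera_params('wrist'); im,d=shot('wrist','pics/w6.png')
vv,uu=np.mgrid[:420,:560]; P=bydepth(p,np.c_[uu.ravel(),vv.ravel()],d.ravel()).reshape(420,560,3)
e=proj(p,[.534,.19,.094])[0]; n=np.hypot(uu-e[0],vv-e[1])<40
g=n&(P[...,2]>.085)&(P[...,2]<.11); print(e,g.sum(),'top z',np.median(P[g][:,2]),P[g].mean(0))
hsv=cv2.cvtColor(im,cv2.COLOR_RGB2HSV).astype(int); c=(hsv[...,0]>45)&(hsv[...,0]<75)&(hsv[...,1]>100)&(np.hypot(uu-e[0],vv-e[1])<60)
print('collar z',c.sum(),np.median(P[c][:,2]),P[c].mean(0)); w=(hsv[...,2]>180)&(hsv[...,1]<40)&(np.hypot(uu-e[0],vv-e[1])<80)&(abs(P[...,2]-.05)<.01)
print('strip z',np.median(P[w][:,2]))
im2,_=cams.read_camera('top'); cv2.imwrite('pics/fin.png',np.vstack([im[40:320],im2[80:340]])[:,:,::-1])
E
```

```text
[0.52013479 0.11808496 0.3906711 ] [-0.91602766  0.39284212  0.98303796] 0.08691629726055278
[275.71063446 116.89047947] 606 top z 0.09309144506959433 [0.53418318 0.1903922  0.09308856]
collar z 361 0.05404216784545546 [0.53415338 0.19067921 0.05882279]
strip z 0.04916055985025736
```

View pics/fin.png

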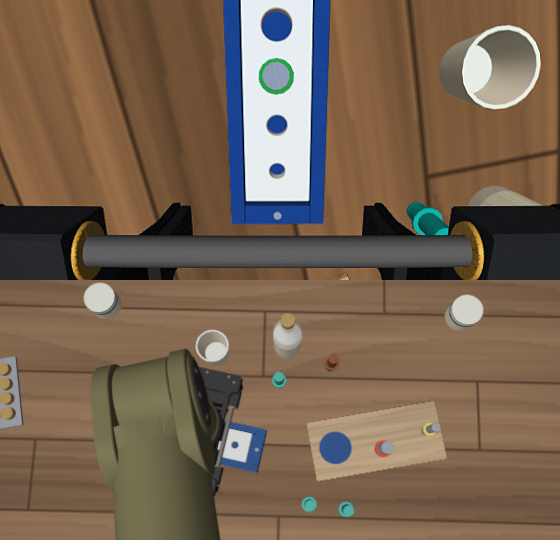

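The gauge stands upright in the 22 bore. Its top is 44 mm above the strip, as it must be with the collar down, and the mat is empty while everything else is where it was.

```bash
python3 -c "
from cell import env; print(env.sign_off())"
```

```text
the job is handed in; nothing more can be done
None
```

I put gauge 22 (the green-collared one from the mat) in the middle, 22 mm bore of the rack, let go and handed the job in. The hand-in gave no verdict.

- **Insertion:** I lined it up with the wrist camera and lowered it in small steps. The largest force I read was about 5 N, when the collar met the strip at the expected height. The rod lightly touched the bore's +y wall on the way down, and I eased it clear.
- **Last check of the gauge:** Its top is 44 mm above the strip and its collar top about 5 mm above it, which is what fully home should give. It is upright and centred at about (0.534, 0.190), matching the measured bore.
- **Last check of the scene:** By eye in the top view, the red and yellow gauges, the bottle and the cup are where they were. The gripper is open and touches nothing.
- **Disagreements:** The cameras differed by 1–3 mm on the bore position, and the arm's position reading wandered by about 1 mm. I settled this from the close wrist view of the foot against the bore; nothing failed.

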